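Fill the condiment rack in order of height

ROBOT

A 7-joint arm with a two-finger parallel gripper is mounted at the origin on a cart in front of the work surface, level with it; the furniture and walls round the work are solid. World frame = base frame: x ahead of the robot, y to its left, z up, the work surface at z = 0. Lengths are in mm, angles in rad, forces in N, time in s.
With the tool pointing down it reaches from about 400 to 875 mm from the base axis. Payload 4.4 kg.
Tool frame: the origin (TCP) lies midway between the tips of the shut fingers; the grasp point (between the pads) lies 19 mm behind it (ctrl.grip_point_offset is the distance from the TCP to the grasp point, in mm); z points along the fingers, y is the direction in which the jaws open and shut (so a half turn about z gives the same grasp; the last joint's range is limited). The gripper opens to 85 mm and grips with 20 to 120 N. Pads are 22 mm wide; open, the fingers measure 114 mm over their backs; the gripper's body (76 mm by 85 mm) begins 54 mm behind the grasp point. The pads swing forward as they close: fully open they stand 13 mm farther back than shut.
Start: joints at [-1.283, 0.628, 0.038, 1.517, -0.027, 0.996, -0.02], TCP at [225.179, 609.764, 231.313] pointing down, gripper open.
Joint ranges: [-3.06, 3.06], [-0.37, 2.12], [-1.25, 1.32], [0.18, 2.47], [-1.1, 4.24], [0.23, 1.98], [-2.94, 2.94]. Speed limits (rad/s): [2.57, 2.57, 3.14, 3.14, 3.14, 3.14, 3.14].

INTERFACE

Orientations are given as [roll, pitch, yaw] about the fixed x, y, z axes, in that order (R = Rz(yaw) Ry(pitch) Rx(roll)).
In Python, from cell import ctrl, imaging, models gives the robot as it stands. The module is installed in compiled form; this text tells all that it offers.
- The arm moves only by the tool drive_tool, never from a script. Its argument "deltas" is text: rows parted by semicolons, each of 5 numbers parted by spaces: the shift along the tool's x, y, z in m, then the turn about the tool's z in degrees, then the finger opening in m, from 0 to 0.0854. A call has 1 to 12 rows; each row is the pose to reach, as a shift and turn from the pose commanded when the call began, along the tool's axes at that moment; what a row does not reach only later rows make up. A row lasts 1/8 s, in which the tool goes at most 62.5 mm and 10.7 degrees, less where a joint would pass 70% of its speed; a pose out of reach is approached as far as the arm can. A call with a gripper value outside its range is refused whole. The fingers move at their own pace and stop on an object; the grip force is fixed at half the most. Time passes only in rows, so rows that repeat a pose let the fingers close. It gives the time, the measured TCP pose, the force and the opening at its end, in the units of the state.
- ctrl.read_state(): the state, without advancing time (a new reading comes with each control period).
- imaging.get_image(name): name is "scene" or "top"; returns a dict with "color" (384x512x3 uint8, red, green, blue), "range_z" (384x512 float32, mm along the optical axis (not along the pixel's ray), 0 where there is no reading), "vfov" (degrees; the focal length in pixels is half the picture's height over the tangent of half this angle, whatever the lens; pixels are square), "cx", "cy" (the principal point, pixels), "extrinsics" (4x4, takes a point from camera to world coordinates). Camera axes: x right, y down, z forward; pixel columns grow to the right and rows downward; lengths in mm; the calibration is good to about 2 mm. A picture is of the moment at which its call begins.
- ctrl.finish_job(): hands the job in, once; it reports no verdict.
Trained networks look in a picture, given as the dict that the camera call returned (one of the last four; its "shot" number tells which), for a name from the list of things; names that differ only in an ending like _2 or _b are one class to them, and where a whole thing is asked for, a point or a joint stands for the part that bears it (a point fixed in the world has none). Each returns a list of dicts, best first, with "score" (0 to 1); they miss things now and then, are a little off and sometimes report something else, mostly with a low value. They report only what shows in the picture. A call takes as long as a camera call. They do not tell look-alikes from the thing itself.
- models.spot_in(picture, thing): "point" ([column, row] in pixels, amid what is visible of it).
- models.landmark_of(picture, thing): "point" ([column, row] in pixels: a listed point, or the origin of a listed thing).
The state is a dict: "clock": time; "qpos": joint angles; "qd": joint speeds; "tau": joint torques, N m; "eef_pos": TCP position; "tool_rot": TCP orientation; "force": force on the tool from outside, world axes, zero at the start; "torque": the same for the moment, N m; "width": finger opening in mm.
Only numpy, scipy, OpenCV 4.12 (cv2) and the standard library are available. Lean on these libraries where they do the work, as an engineer would, in place of code of your own. Each camera call takes 0.05 s, during which the arm holds its last target.

TASK

Tidy the seasonings into the condiment rack, where the tall oil bottle and the low kitchen timer already stand at the two ends. Stand the pepper mill, the spice jar, the salt shaker and the small jar upright in the four empty compartments, one in each, so that the row steps down in height from the bottle to the timer. Leave the bottle, the timer and the yoghurt pot where they are, and let go of everything at the end.

Things in the scene. Friction and masses are not known exactly. Their poses are not given: they have to be found in the camera images.
- pepper_mill_center (a point): Pepper mill of dark brown turned wood with a round head and a small metal knob on top, 58 mm wide at the foot, 135 mm high, standing upright and loose. This point is its centre, on its axis half-way up (67.5 mm above its underside); z is up. Take it by the head: 50 mm wide, 98 to 124 mm above the underside (the knob above it is 12 mm wide).
- spice_jar_center (a point): Spice jar with a yellow cap and a red-brown label, 45 mm wide all the way up, 100 mm high, standing upright and loose. This point is its centre, on its axis half-way up (50 mm above its underside); z is up. Weighs about 0.11 kg; can be gripped anywhere.
- salt_shaker_center (a point): Clear glass salt shaker with white salt and a grey domed top, 44 mm wide up to 74 mm above the underside, 34 mm at the dome, 90 mm high, standing upright and loose. This point is its centre, on its axis half-way up (45 mm above its underside); z is up. Grip it about half-way up.
- small_jar_center (a point): Small squat glass jar with pale yellow contents and a black lid, 50 mm wide (lid too), 66 mm high, standing upright and loose. This point is its centre, on its axis half-way up (33 mm above its underside); z is up. Grip it 40 mm or more above the underside, so that the fingertips stay above the rack's walls when it is set down.
- rack: Low fixed rack of pale wood, 546 x 100 mm: six cork-floored compartments in a row along its y axis, the four middle ones empty. Origin: middle of its underside, on the worktop; z up, x across the row. Compartment centres at y = +-43, +-129, +-215 mm, x = 0; each 80 mm (along the row) by 76 mm inside. Above the origin: floors 10 mm, walls 28 mm, end cheeks 34 mm.
- oil_bottle_center (a point): Tall dark green oil bottle with a red cap, 58 mm wide and 281 mm high, loose, standing in an end compartment of the rack (at y = +215 or -215 mm of the rack). This point is its centre, 140.5 mm above its underside. Leave it where it is.
- timer_center (a point): Round wind-up kitchen timer, red below and cream above, 63 mm wide and 60 mm high, loose, standing in the rack's other end compartment. This point is its centre, 30 mm above its underside. Leave it where it is.
- yoghurt_pot_center (a point): White and red yoghurt pot, 72 mm wide and 71 mm high, loose, standing on the worktop among the things to be put away. This point is its centre, 35.5 mm above its underside. It is no part of the row; leave it where it is.
There are look-alikes about, which are no part of the job. What is shaped like the part that bears small_jar_center but green is not meant.

How it is judged:
By the outcome, as a careful person would: the job done as asked, in the order asked, and still so for the second after the job is handed in, with the robot touching nothing.
It also fails if it takes over 107 s, if anything falls off the work surface, if the arm or the gripper's body presses on something with over 40 N, if the wrist force passes 120 N, or if a joint passes its speed limit or range.

## Working session

There is one attempt and no reset: what is moved stays moved. The work goes in short steps, Python scripts to look and compute and a tool call to move; the robot and the scene stay as the last step left them, time stands still between calls to the robot, and variables do not carry over. Pictures are saved under pics/ and viewed, and the job is handed in when it is done.

Besides the shell and the picture viewer there is one more tool, called by a JSON object that holds its "api" and its "payload". drive_tool: Moves the arm, as the interface text tells. Its arguments: {"type":"object","properties":{"deltas":{"type":"string"}},"required":["deltas"]}

```bash
mkdir -p pics
cat > h.py <<'E'
import numpy as np,cv2
from cell import ctrl,imaging,models
def K(d):
    h=d["color"].shape[0]; f=h/2/np.tan(np.radians(d["vfov"])/2); return f,d["cx"],d["cy"]
def cloud(d):
    f,cx,cy=K(d); z=d["range_z"].astype(float); h,w=z.shape
    u,v=np.meshgrid(np.arange(w),np.arange(h))
    p=np.stack([(u-cx)*z/f,(v-cy)*z/f,z,np.ones_like(z)],-1)@np.array(d["extrinsics"]).T
    p[z==0]=np.nan; return p[...,:3]
def ray(d,u,v,zw):
    f,cx,cy=K(d);E=np.array(d["extrinsics"]); r=E[:3,:3]@np.array([(u-cx)/f,(v-cy)/f,1]); o=E[:3,3]
    return o+r*(zw-o[2])/r[2]
def save(d,n,box=None,s=1.5):
    im=d["color"][...,::-1]
    if box: im=im[box[1]:box[3],box[0]:box[2]]
    cv2.imwrite("pics/"+n,cv2.resize(im,None,fx=s,fy=s,interpolation=cv2.INTER_CUBIC))
E
python3 - <<'E'
from h import *
np.set_printoptions(precision=1,suppress=True)
print(ctrl.read_state())
T=["pepper_mill_center","spice_jar_center","salt_shaker_center","small_jar_center","rack","oil_bottle_center","timer_center","yoghurt_pot_center"]
hz=[67.5,50,45,33,0,150.5,40,35.5]
for n in("top","scene"):
    d=imaging.get_image(n); save(d,n+"1.png"); print(n,d["vfov"],d["cx"],d["cy"],np.array(d["extrinsics"]))
    for t,z in zip(T,hz):
        for r in models.landmark_of(d,t)[:3]:
            print(t,r["score"],np.array(r["point"]),ray(d,*r["point"],z))
E
```

```text
{'clock': 0.0, 'qpos': array([-1.3,  0.6,  0. ,  1.5, -0. ,  1. , -0. ]), 'qd': array([-0.,  0.,  0., -0.,  0., -0.,  0.]), 'tau': array([  0. , -56.3,   1.2, -19.3,   0. ,   0. ,  -0. ]), 'eef_pos': array([225. , 609.2, 230.4]), 'tool_rot': array([-3.1,  0. ,  2.8]), 'force': array([ 0.6,  0.1, -0.4]), 'torque': array([ 0., -0.,  0.]), 'width': 85.62377049405663}
top 57.525176326036274 253.67887463835908 191.34493953146395 [[ -0.   -1.    0.2 377.1]
 [ -1.    0.    0.   15.7]
 [ -0.   -0.2  -1.  990.5]
 [  0.    0.    0.    1. ]]
pepper_mill_center 0.95 [212.3 229.1] [452.6 135.9  67.5]
spice_jar_center 0.79 [303.1 231.3] [ 446.5 -105.2   50. ]
salt_shaker_center 0.59 [361.8 234.5] [ 437.3 -262.5   45. ]
small_jar_center 0.74 [259.1 230.6] [450.5  12.4  33. ]
small_jar_center 0.72 [334.1 206.1] [ 516.4 -194.9   33. ]
rack 0.89 [250.4 165.8] [642.   36.1   0. ]
oil_bottle_center 0.82 [162.  150.8] [642.7 254.6 150.5]
timer_center 0.92 [327.1 167.9] [ 623.3 -179.1   40. ]
yoghurt_pot_center 0.91 [164.1 232.6] [446.6 271.5  35.5]
scene 43.26032003373483 259.71650007242755 185.63909390003897 [[   0.7   -0.5    0.6 -161.4]
 [  -0.7   -0.4    0.5 -664.7]
 [  -0.    -0.8   -0.6  899. ]
 [   0.     0.     0.     1. ]]
pepper_mill_center 0.97 [202.3 196. ] [452.  133.5  67.5]
spice_jar_center 0.62 [273.  242.9] [ 459.  -112.5   50. ]
small_jar_center 0.77 [232.7 225.7] [448.9  17.8  33. ]
small_jar_center 0.7 [309.1 252. ] [ 506.4 -187.5   33. ]
rack 0.63 [272.4 197.6] [629.9  40.7   0. ]
oil_bottle_center 0.83 [219.1 124.9] [641.4 258.  150.5]
timer_center 0.94 [332.3 219.7] [ 630.4 -165.9   40. ]
yoghurt_pot_center 0.89 [169.5 184.1] [449.2 275.1  35.5]
```

View pics/top1.png

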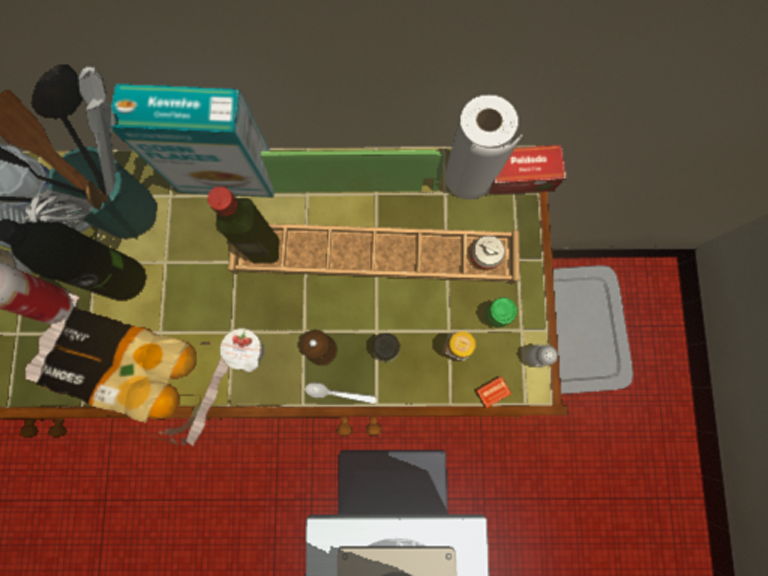

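View pics/scene1.png

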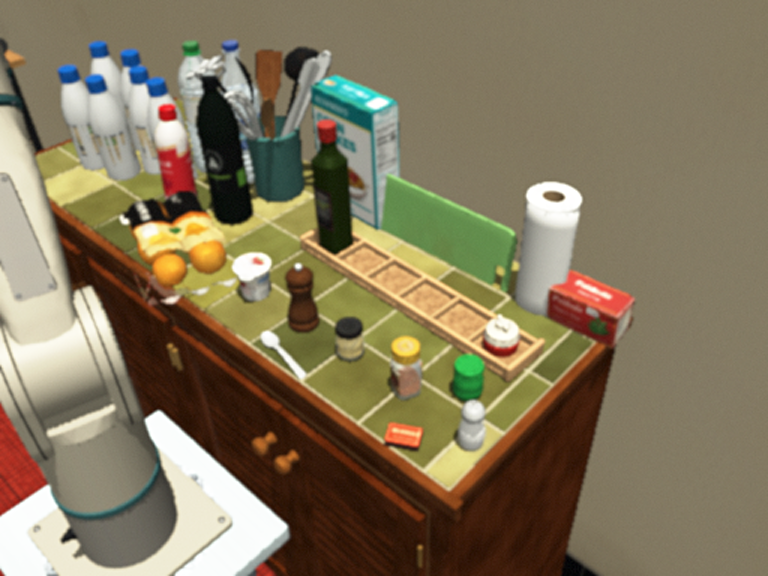

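The top view shows the bottle at about (162,151) in native pixels, the empty compartments in the middle of the rack, and the timer at (327,168).

Candidates:
- **small jar:** black lid (257,231) or green look-alike (335,207). I choose the black one.
- **pepper mill:** dark brown (212,230). The black bottle at far left is not it.
- **spice jar:** yellow cap (307,230).
- **salt shaker:** grey dome (360,236).

Next I'll take exact positions from depth, plus a close crop to check the choice.

Run:
```python
from h import *
np.set_printoptions(precision=1,suppress=True)
G={"mill":(452,135,135,50),"spice":(448,-108,100,45),"salt":(437,-262,90,34),"jar":(450,14,66,50),"pot":(447,273,71,72),"timer":(626,-172,70,50),"bottle":(642,255,291,25),"green":(512,-192,66,50)}
for n in("top","scene"):
    d=imaging.get_image(n); P=cloud(d)
    save(d,n+"crop.png",(140,130,380,280) if n=="top" else (140,130,380,310),3.2)
    for k,(x,y,h,w) in G.items():
        r=np.hypot(P[...,0]-x,P[...,1]-y); m=(r<45)&(P[...,2]>12)
        q=P[m]; 
        if len(q)<5: print(n,k,"few");continue
        zt=np.nanpercentile(q[:,2],97); t=q[q[:,2]>zt-10]
        # circle fit of vertical extents: all pts of band
        b=q
        print(n,k,len(q),"ztop %.1f"%zt,"top mid",(t.max(0)+t.min(0))[:2]/2,"ext",np.ptp(t,axis=0)[:2],"all mid",(q.max(0)+q.min(0))[:2]/2,"ext",np.ptp(q,axis=0)[:2])
    m=(P[...,2]>20)&(P[...,2]<42)&(P[...,0]>560)&(P[...,0]<700)&(P[...,1]>-230)&(P[...,1]<310)
    q=P[m][:,:2].astype(np.float32); print(n,"rack",cv2.minAreaRect(q),len(q), np.nanmedian(P[m][:,2]))
    m=(abs(P[...,0]-540)<20)&(abs(P[...,1])<100); print("floor z",np.nanmedian(P[m][:,2]))
```

```text
top mill 432 ztop 133.2 top mid [448.4 139.2] ext [29.7 29.6] all mid [446.1 136.8] ext [55.1 48.4]
top spice 335 ztop 103.4 top mid [ 448.9 -110.6] ext [40.9 42.9] all mid [ 447.8 -109.2] ext [48.5 45.8]
top salt 267 ztop 90.2 top mid [ 431.1 -257.3] ext [30.9 31.5] all mid [ 431.7 -254.9] ext [43.5 36.3]
top jar 282 ztop 69.3 top mid [448.4  19.4] ext [44.9 45.1] all mid [447.4  18.4] ext [46.8 49.4]
top pot 625 ztop 74.0 top mid [443.6 273.1] ext [73.9 69.6] all mid [443.6 273.1] ext [73.9 69.6]
top timer 567 ztop 70.8 top mid [ 623.4 -172.6] ext [19.1 28.7] all mid [ 625.1 -171.9] ext [86.  87.7]
top bottle 1500 ztop 292.8 top mid [639.3 250.5] ext [33.9 34.7] all mid [638.7 250.6] ext [83.3 81. ]
top green 334 ztop 69.0 top mid [ 510.7 -190.1] ext [45.8 47.1] all mid [ 509.5 -189.9] ext [48.3 47.5]
top rack ((629.8241577148438, 39.6810302734375), (540.5813598632812, 99.54749298095703), 87.7464828491211) 1758 27.933756847605082
floor z -0.728773971776036
scene mill 727 ztop 125.7 top mid [446.1 136. ] ext [44.2 44.5] all mid [443.5 132.8] ext [56.1 50.9]
scene spice 716 ztop 102.
[... 158 characters left out ...]
26.5 -262.2] ext [36.  39.3]
scene jar 472 ztop 68.8 top mid [446.5  16.5] ext [47.1 50.8] all mid [445.3  15.5] ext [49.4 52.6]
scene pot 572 ztop 73.5 top mid [444.3 272.4] ext [74.3 73.5] all mid [444.3 273.3] ext [74.3 75.4]
scene timer 644 ztop 70.2 top mid [ 622.8 -176.2] ext [22.3 29.4] all mid [ 624.  -170.4] ext [83.5 81.4]
scene bottle 1836 ztop 290.3 top mid [636.8 249.3] ext [31.8 41.2] all mid [641.6 254. ] ext [86.7 87.7]
scene green 540 ztop 68.9 top mid [ 507.5 -193.9] ext [49.8 47.8] all mid [ 507.5 -193.5] ext [49.8 50.4]
scene rack ((631.267578125, 38.496337890625), (541.3425903320312, 101.753662109375), 87.2212142944336) 1820 27.353096799063565
floor z -0.3002195082092385
```

The crop should confirm the choice. I'll look at it and compute the first approach.

View pics/scenecrop.png

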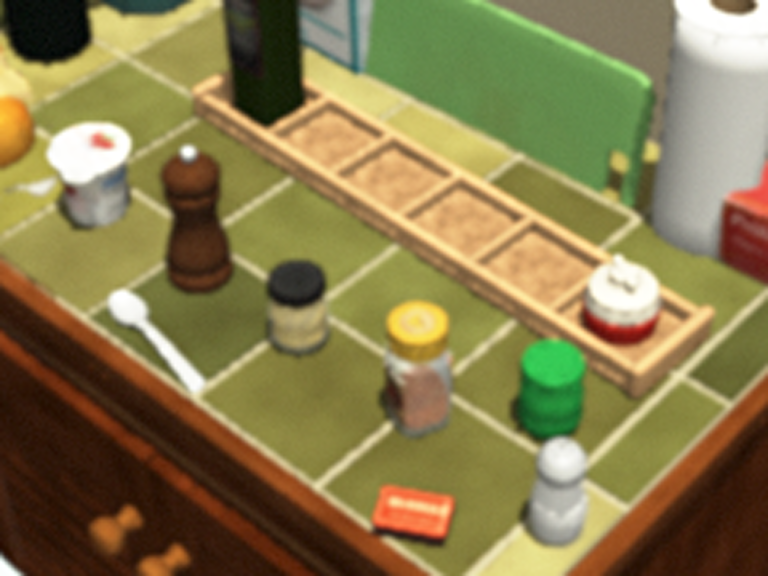

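```bash
cat >> h.py <<'E'
from scipy.spatial.transform import Rotation as R
def go(*tg,s=None):
    s=s or ctrl.read_state(); p=np.array(s["eef_pos"]); M=R.from_euler('xyz',s["tool_rot"]).as_matrix()
    print("at",np.round(p,1),"rot",np.round(np.degrees(s["tool_rot"]),2),"w %.1f"%s["width"],"F",np.round(s["force"],1),"t",s["clock"],"q",np.round(s["qpos"],2))
    for x,y,z,yaw in tg:
        dl=M.T@(np.array([x,y,z])-p)/1000; 
        turn=-(yaw-np.degrees(s["tool_rot"][2])); turn=(turn+180)%360-180
        print((x,y,z,yaw),"->",np.round(dl,4),"turn %.1f"%turn)
E
python3 -c "
from h import *
go((230,560,260,87.5),(330,330,260,87.5),(447,137,230,87.5))"
```

```text
at [225.2 609.8 231.3] rot [180.    -0.   159.73] w 85.6 F [-0.   0.4 -0.9] t 1.0 q [-1.28  0.63  0.04  1.52 -0.03  1.   -0.02]
(230, 560, 260, 87.5) -> [-0.0218 -0.045  -0.0287] turn 72.2
(330, 330, 260, 87.5) -> [-0.1953 -0.2261 -0.0287] turn 72.2
(447, 137, 230, 87.5) -> [-0.3719 -0.3666  0.0013] turn 72.2
```

The crop confirms it: the black-lid jar with pale contents, the brown mill, the yellow-cap jar and the grey-domed shaker are the targets. The green jar is the look-alike. I'm starting the approach now, well above everything.

{"api": "drive_tool", "payload": {"deltas": "-0.011 -0.022 -0.014 4 0.085; -0.022 -0.045 -0.029 10 0.085; -0.057 -0.081 -0.029 18 0.085; -0.092 -0.117 -0.029 26 0.085; -0.127 -0.153 -0.029 34 0.085; -0.161 -0.190 -0.029 42 0.085; -0.195 -0.226 -0.029 50 0.085; -0.230 -0.254 -0.029 57 0.085; -0.265 -0.282 -0.020 64 0.085; -0.300 -0.310 -0.010 72 0.085; -0.336 -0.338 0 72.2 0.085; -0.372 -0.367 0 72.2 0.085"}}

```text
clock: 2.5
eef_pos: [447.3, 135.5, 230.9]
tool_rot: [-3.141, 0.0, 1.528]
force: [1.4, 0.4, 0.2]
width: 84.9
```

```bash
python3 -c "
from h import *
go((447,137,230,87.5),(447,137,86,87.5))"
```

```text
at [447.3 135.5 230.9] rot [-1.7996e+02  1.0000e-02  8.7560e+01] w 84.9 F [1.4 0.4 0.2] t 2.5 q [-0.67  0.4   0.43  2.02 -0.23  0.77 -0.14]
(447, 137, 230, 87.5) -> [ 0.0015 -0.0004  0.0009] turn 0.1
(447, 137, 86, 87.5) -> [ 0.0015 -0.0003  0.1449] turn 0.1
```

{"api": "drive_tool", "payload": {"deltas": "0 0 0.035 0 0.085; 0 0 0.070 0 0.085; 0 0 0.100 0 0.085; 0 0 0.125 0 0.085; 0 0 0.144 0 0.085; 0 0 0.144 0 0.085; 0 0 0.144 0 0.045; 0 0 0.144 0 0.04; 0 0 0.144 0 0.04; 0 0 0.144 0 0.04; 0 0 0.144 0 0.04"}}

```text
clock: 3.88
eef_pos: [447.8, 137.1, 88.6]
tool_rot: [3.14, -0.001, 1.528]
force: [0.1, 0.4, 7.4]
width: 46.1
```

```bash
python3 -c "
from h import *
d=imaging.get_image('scene'); save(d,'grip1.png',(120,90,320,250),3.5)
go((447,137,180,87.5))"
```

```text
at [447.8 137.   88.6] rot [ 1.7988e+02 -8.0000e-02  8.7540e+01] w 45.8 F [-1.3 -0.   8.1] t 3.925 q [-0.53  0.63  0.26  2.15 -0.4   0.41  0.  ]
(447, 137, 180, 87.5) -> [ 0.     -0.0006 -0.0914] turn 0.0
```

View pics/grip1.png

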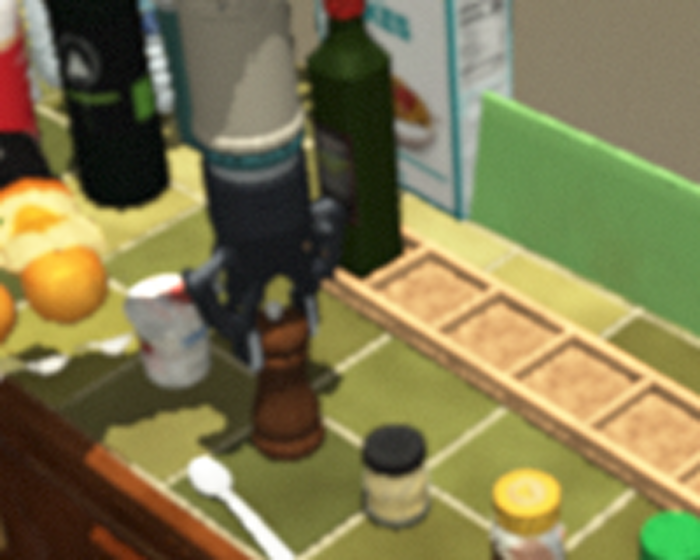

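The width of 46 mm and the upward force of 8 N suggest the pads sit a little above the head's widest part. I'll regrip 7 mm lower.

{"api": "drive_tool", "payload": {"deltas": "0 0 0 0 0.065; 0 0 0 0 0.065; 0 0 0.004 0 0.065; 0 0 0.007 0 0.065; 0 0 0.007 0 0.065; 0 0 0.007 0 0.04; 0 0 0.007 0 0.04; 0 0 0.007 0 0.04; 0 0 0.007 0 0.04; 0 0 0.007 0 0.04"}}

```text
clock: 5.18
eef_pos: [447.2, 136.7, 80.7]
tool_rot: [3.141, -0.0, 1.528]
force: [-0.3, -0.2, 6.1]
width: 46.5
```

{"api": "drive_tool", "payload": {"deltas": "0 0 -0.008 0 0.04; 0 0 -0.02 0 0.04; 0 0 -0.04 0 0.04; 0 0 -0.04 0 0.04"}}

```text
clock: 5.68
eef_pos: [448.0, 136.9, 121.7]
tool_rot: [3.139, -0.001, 1.528]
force: [0.1, 1.2, -1.9]
width: 46.1
```

```bash
python3 -c "
from h import *
d=imaging.get_image('scene'); save(d,'grip2.png',(120,90,320,250),3.5)
go((447,137,150,87.5),(540,152,150,87.5),(636,168,150,87.5))"
```

```text
at [447.3 136.9 120.9] rot [ 1.7992e+02 -4.0000e-02  8.7550e+01] w 46.5 F [-0.3 -0.  -3. ] t 5.725 q [-0.57  0.58  0.31  2.13 -0.37  0.49 -0.03]
(447, 137, 150, 87.5) -> [ 0.0001 -0.0003 -0.0291] turn 0.1
(540, 152, 150, 87.5) -> [ 0.0191  0.092  -0.029 ] turn 0.1
(636, 168, 150, 87.5) -> [ 0.0391  0.1872 -0.0288] turn 0.1
```

View pics/grip2.png

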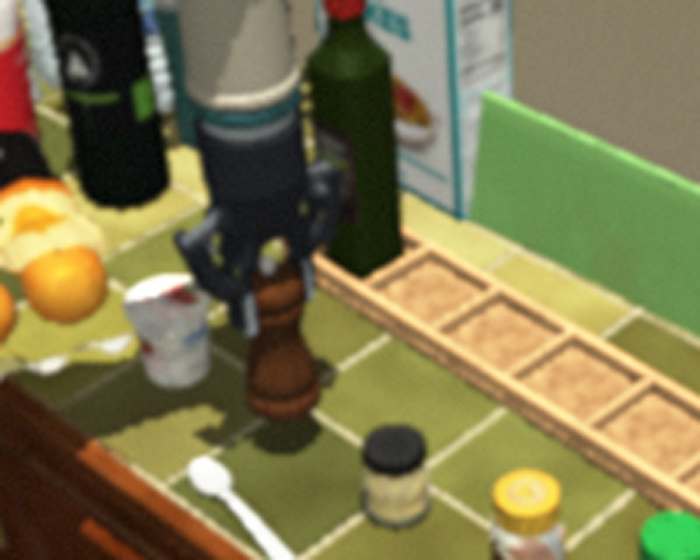

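The mill is lifted and upright, its foot about 40 mm up. I'm carrying it to the compartment beside the bottle, biased 4 mm away from the bottle.

{"api": "drive_tool", "payload": {"deltas": "0 0 -0.025 0 0.04; 0.004 0.023 -0.027 0 0.04; 0.010 0.053 -0.027 0 0.04; 0.016 0.083 -0.027 0 0.04; 0.022 0.113 -0.027 0 0.04; 0.028 0.143 -0.027 0 0.04; 0.032 0.170 -0.027 0 0.04; 0.035 0.187 -0.027 0 0.04; 0.035 0.187 -0.027 0 0.04; 0.035 0.187 -0.027 0 0.04"}}

```text
clock: 6.98
eef_pos: [633.7, 163.4, 146.3]
tool_rot: [-3.139, 0.0, 1.528]
force: [0.4, 0.1, -2.7]
width: 46.5
```

```bash
python3 -c "
from h import *
go((636,165,92,87.5))
d=imaging.get_image('top'); save(d,'p1t.png',(130,80,330,220),3.5)
d=imaging.get_image('scene'); save(d,'p1.png',(150,50,350,210),3.5)"
```

```text
at [633.7 163.4 146.3] rot [-1.7984e+02  3.0000e-02  8.7530e+01] w 46.5 F [ 0.4  0.1 -2.7] t 6.975 q [-0.5   0.76  0.36  1.59 -0.32  0.86 -0.06]
(636, 165, 92, 87.5) -> [0.0018 0.0024 0.0543] turn 0.0
```

View pics/p1.png

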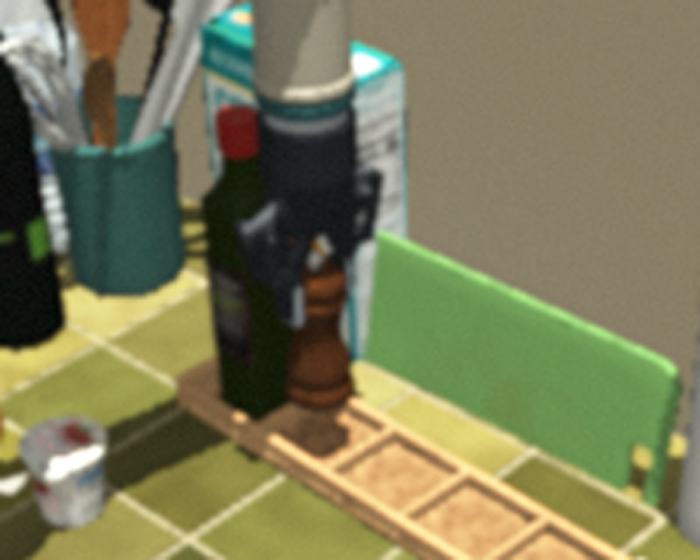

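View pics/p1t.png

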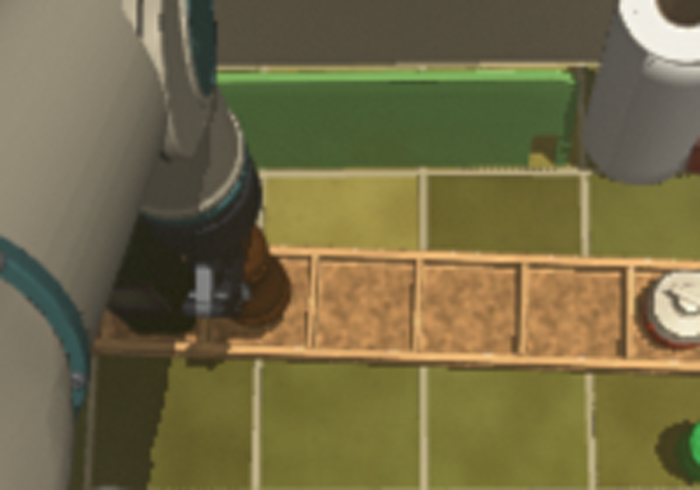

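{"api": "drive_tool", "payload": {"deltas": "0.002 0.002 0.012 0 0.04; 0.002 0.002 0.025 0 0.04; 0.002 0.002 0.037 0 0.04; 0.002 0.002 0.047 0 0.04; 0.002 0.002 0.053 0 0.04; 0.002 0.002 0.055 0 0.04; 0.002 0.002 0.055 0 0.04"}}

```text
clock: 7.95
eef_pos: [637.6, 165.4, 92.4]
tool_rot: [3.141, -0.0, 1.528]
force: [0.1, 0.2, -1.9]
width: 46.5
```

{"api": "drive_tool", "payload": {"deltas": "0 0 0.001 0 0.04; 0 0 0.002 0 0.04; 0 0 0.002 0 0.04; 0 0 0.002 0 0.048; 0 0 0.002 0 0.055; 0 0 0.002 0 0.07; 0 0 0.002 0 0.07; 0 0 0 0 0.07"}}

```text
clock: 8.95
eef_pos: [637.3, 165.4, 92.2]
tool_rot: [-3.141, 0.0, 1.528]
force: [-1.0, -0.3, 0.4]
width: 69.6
```

```bash
python3 -c "
from h import *
go((636,165,92,87.5))
d=imaging.get_image('scene'); save(d,'p2.png',(150,50,350,210),3.5)"
```

```text
at [637.3 165.4  92.2] rot [-179.98    0.     87.53] w 69.6 F [-1.  -0.3  0.4] t 8.95 q [-0.49  0.83  0.33  1.61 -0.35  0.76 -0.04]
(636, 165, 92, 87.5) -> [-0.0005 -0.0013  0.0002] turn 0.0
```

View pics/p2.png

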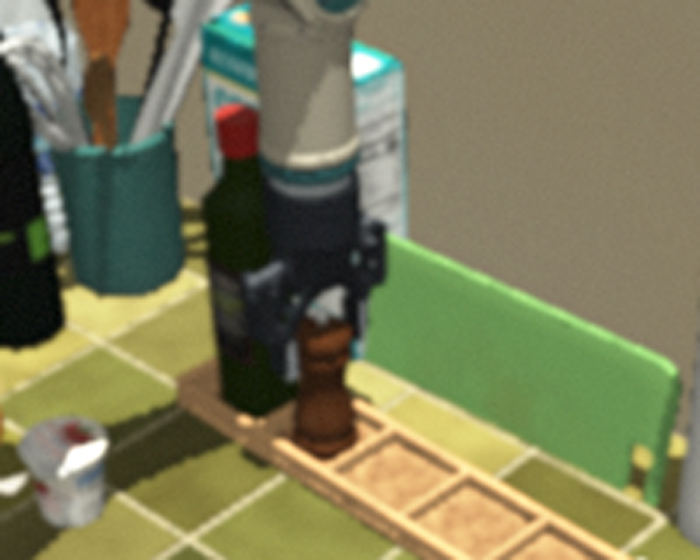

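The mill is standing in its compartment beside the bottle. I'm retreating upward, then heading for the spice jar.

{"api": "drive_tool", "payload": {"deltas": "0 0 -0.02 0 0.07; 0 0 -0.05 0 0.07; 0 0 -0.085 0 0.07; 0 0 -0.12 0 0.07; 0 0 -0.125 0 0.07; 0 0 -0.125 0 0.07"}}

```text
clock: 9.75
eef_pos: [637.4, 165.5, 218.1]
tool_rot: [3.141, -0.001, 1.528]
force: [-1.2, 0.4, -0.0]
width: 69.9
```

```bash
python3 -c "
from h import *
go((448,-112,180,87.5),(448,-112,36,87.5))"
```

```text
at [637.4 165.5 218.1] rot [ 1.7995e+02 -3.0000e-02  8.7530e+01] w 69.9 F [-1.2  0.4 -0. ] t 9.75 q [-0.52  0.68  0.39  1.51 -0.29  1.   -0.09]
(448, -112, 180, 87.5) -> [-0.2854 -0.1773  0.0378] turn 0.0
(448, -112, 36, 87.5) -> [-0.2855 -0.1774  0.1818] turn 0.0
```

{"api": "drive_tool", "payload": {"deltas": "-0.036 -0.022 0 0 0.085; -0.072 -0.045 0 0 0.085; -0.108 -0.067 0 0 0.085; -0.143 -0.089 0.005 0 0.085; -0.179 -0.111 0.012 0 0.085; -0.214 -0.133 0.02 0 0.085; -0.250 -0.155 0.028 0 0.085; -0.275 -0.171 0.036 0 0.085; -0.285 -0.177 0.040 0 0.085; -0.285 -0.177 0.040 0 0.085; -0.285 -0.177 0.040 0 0.085"}}

```text
clock: 11.12
eef_pos: [449.2, -110.5, 177.3]
tool_rot: [3.141, -0.0, 1.53]
force: [-0.2, 0.4, -0.0]
width: 85.4
```

```bash
python3 -c "
from h import *
go((448,-112,45,87.5))
d=imaging.get_image('scene'); save(d,'s1.png',(180,90,380,250),3.5)
P=cloud(d)
for nm,(x,y),lo,hi in (('mill',(637,165),108,132),('bottle',(640,253),60,180)):
    m=(np.hypot(P[...,0]-x,P[...,1]-y)<40)&(P[...,2]>lo)&(P[...,2]<hi);q=P[m];print(nm,len(q),(q.max(0)+q.min(0))/2,np.ptp(q,axis=0))
"
```

```text
at [ 449.2 -110.5  177.3] rot [ 1.7997e+02 -3.0000e-02  8.7630e+01] w 85.4 F [-0.2  0.4 -0. ] t 11.125 q [-0.08  0.47  0.37  2.09 -0.28  0.63  0.44]
(448, -112, 45, 87.5) -> [-0.0016 -0.0012  0.1323] turn 0.1
mill 148 [635.49271359 162.55017889 120.05752093] [47.77185142 44.80534677 23.86153525]
bottle 786 [635.6984684  246.00556837 120.0610045 ] [ 57.06129317  60.6285281  119.69388247]
```

View pics/s1.png

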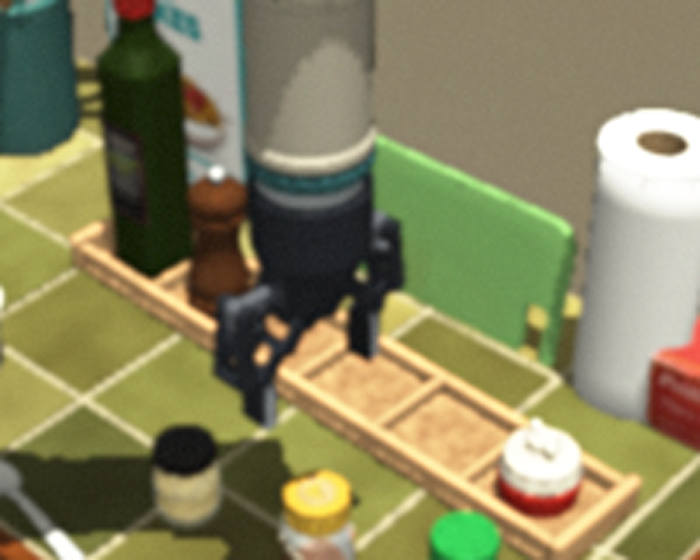

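The mill and bottle stand well. I'm descending on the spice jar.

{"api": "drive_tool", "payload": {"deltas": "-0.001 -0.001 0.035 0 0.085; -0.001 -0.001 0.070 0 0.085; -0.001 -0.001 0.100 0 0.085; -0.001 -0.001 0.122 0 0.085; -0.001 -0.001 0.132 0 0.085; -0.001 -0.001 0.132 0 0.085; -0.001 -0.001 0.132 0 0.045; -0.001 -0.001 0.132 0 0.035; -0.001 -0.001 0.132 0 0.035; -0.001 -0.001 0.132 0 0.035; -0.001 -0.001 0.132 0 0.035"}}

```text
clock: 12.55
eef_pos: [448.0, -112.8, 46.4]
tool_rot: [3.139, 0.0, 1.527]
force: [-0.7, -0.2, 7.5]
width: 46.5
```

{"api": "drive_tool", "payload": {"deltas": "0 0 -0.005 0 0.035; 0 0 -0.015 0 0.035; 0 0 -0.04 0 0.035; 0 0 -0.07 0 0.035; 0 0 -0.1 0 0.035; 0 0 -0.1 0 0.035; 0 0 -0.1 0 0.035"}}

```text
clock: 13.42
eef_pos: [446.8, -112.3, 145.1]
tool_rot: [-3.141, -0.0, 1.528]
force: [-0.3, -0.3, -1.6]
width: 46.6
```

```bash
python3 -c "
from h import *
go((632.3,82,145,87.5),(632.3,82,55,87.5))
d=imaging.get_image('scene'); save(d,'s2.png',(180,90,380,250),3.5)
"
```

```text
at [ 446.8 -112.3  145.1] rot [-1.7997e+02 -2.0000e-02  8.7550e+01] w 46.6 F [-0.3 -0.3 -1.6] t 13.425 q [-0.05  0.53  0.34  2.12 -0.33  0.54  0.49]
(632.3, 82, 145, 87.5) -> [2.02e-01 1.77e-01 1.00e-04] turn 0.0
(632.3, 82, 55, 87.5) -> [0.202  0.177  0.0901] turn 0.0
```

View pics/s2.png

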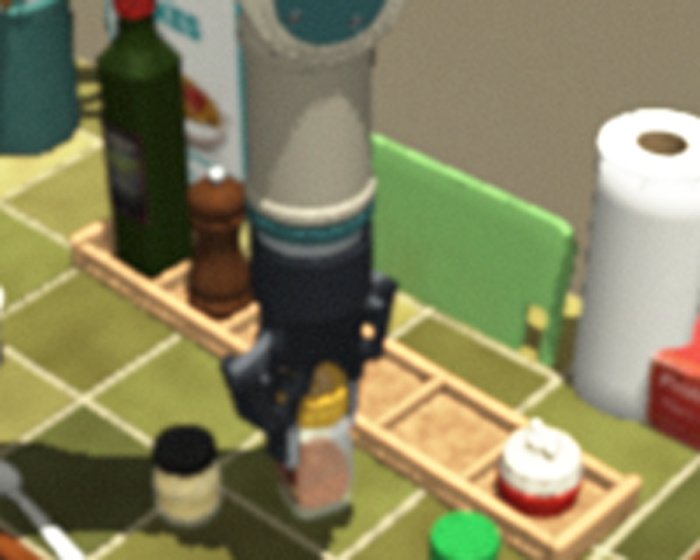

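{"api": "drive_tool", "payload": {"deltas": "0.025 0.022 0 0 0.035; 0.055 0.048 0 0 0.035; 0.085 0.074 0 0 0.035; 0.115 0.101 0 0 0.035; 0.145 0.127 0 0 0.035; 0.172 0.151 0 0 0.035; 0.192 0.169 0 0 0.035; 0.201 0.177 0 0 0.035; 0.201 0.177 0 0 0.035; 0.201 0.177 0 0 0.035"}}

```text
clock: 14.72
eef_pos: [631.7, 78.9, 144.9]
tool_rot: [-3.14, 0.001, 1.526]
force: [-0.2, -0.0, -1.2]
width: 46.5
```

```bash
python3 -c "
from h import *
go((632.3,81,55,87.5))
d=imaging.get_image('top'); save(d,'s3.png',(130,80,330,220),3.5)
"
```

```text
at [631.7  78.9 144.9] rot [-1.7991e+02  6.0000e-02  8.7430e+01] w 46.5 F [-0.2 -0.  -1.2] t 14.725 q [-0.4   0.74  0.39  1.64 -0.36  0.83  0.1 ]
(632.3, 81, 55, 87.5) -> [0.0022 0.0007 0.0899] turn -0.1
```

View pics/s3.png

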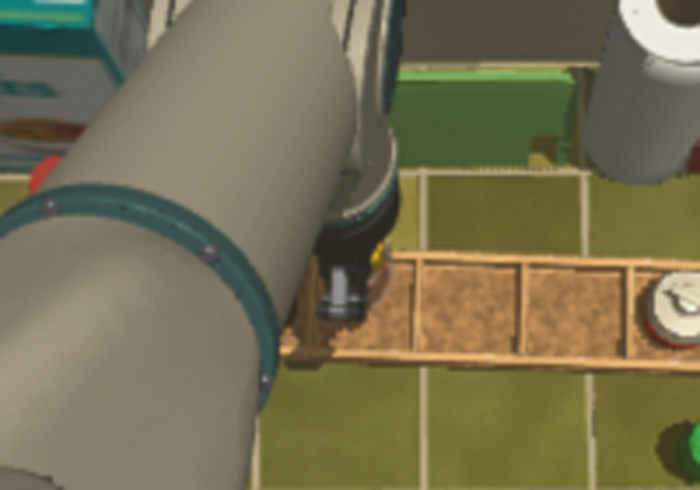

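{"api": "drive_tool", "payload": {"deltas": "0.001 0 0.02 0 0.035; 0.001 0 0.04 0 0.035; 0.001 0 0.06 0 0.035; 0.001 0 0.075 0 0.035; 0.001 0 0.085 0 0.035; 0.001 0 0.089 0 0.035; 0.001 0 0.089 0 0.035; 0.001 0 0.089 0 0.045; 0.001 0 0.089 0 0.055; 0.001 0 0.089 0 0.065; 0.001 0 0.089 0 0.065; 0.001 0 0.089 0 0.065"}}

```text
clock: 16.27
eef_pos: [632.8, 81.5, 56.3]
tool_rot: [3.142, -0.0, 1.528]
force: [-1.0, -1.2, -0.1]
width: 64.9
```

{"api": "drive_tool", "payload": {"deltas": "0 0 -0.015 0 0.065; 0 0 -0.045 0 0.065; 0 0 -0.08 0 0.065; 0 0 -0.115 0 0.065; 0 0 -0.14 0 0.065; 0 0 -0.14 0 0.065"}}

```text
clock: 17.02
eef_pos: [634.4, 81.4, 199.5]
tool_rot: [3.136, -0.001, 1.528]
force: [0.4, 0.4, -0.5]
width: 65.3
```

```bash
python3 -c "
from h import *
go((429.5,-259,200,87.5))
d=imaging.get_image('scene'); save(d,'s4.png',(150,70,350,230),3.5)
"
```

```text
at [634.4  81.4 199.5] rot [ 1.7969e+02 -6.0000e-02  8.7520e+01] w 65.3 F [ 0.4  0.4 -0.5] t 17.025 q [-0.42  0.68  0.42  1.6  -0.33  0.93  0.07]
(429.5, -259, 200, 87.5) -> [-0.349  -0.19   -0.0019] turn 0.0
```

View pics/s4.png

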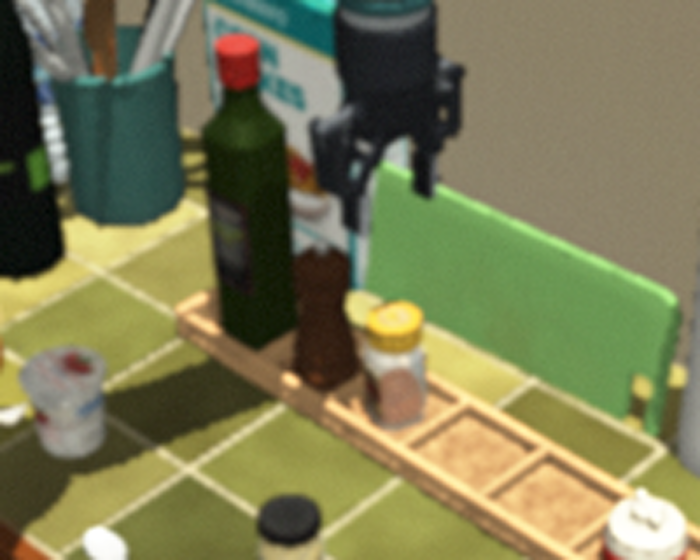

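The spice jar is standing next to the mill. Salt shaker next.

{"api": "drive_tool", "payload": {"deltas": "-0.032 -0.017 0 0 0.085; -0.066 -0.036 0 0 0.085; -0.102 -0.055 0 0 0.085; -0.138 -0.075 0 0 0.085; -0.174 -0.095 0 0 0.085; -0.210 -0.115 0 0 0.085; -0.246 -0.134 0 0 0.085; -0.282 -0.153 0.01 0 0.085; -0.316 -0.172 0.02 0 0.085; -0.340 -0.185 0.03 0 0.085; -0.349 -0.190 0.04 0 0.085; -0.349 -0.190 0.04 0 0.085"}}

```text
clock: 18.58
eef_pos: [427.1, -258.4, 155.2]
tool_rot: [-3.139, -0.001, 1.527]
force: [-1.0, 0.2, -0.2]
width: 85.2
```

```bash
python3 -c "
from h import *
go((429.5,-259,27,87.5))
d=imaging.get_image('scene'); save(d,'a1.png',(200,120,400,310),3); save(imaging.get_image('top'),'a1t.png',(220,100,400,280),3)
"
```

```text
at [ 427.1 -258.4  155.2] rot [-1.7987e+02 -8.0000e-02  8.7480e+01] w 85.2 F [-1.   0.2 -0.2] t 18.575 q [ 0.24  0.56  0.37  2.01 -0.33  0.63  0.78]
(429.5, -259, 27, 87.5) -> [-0.0007  0.0027  0.1282] turn -0.0
```

View pics/a1.png

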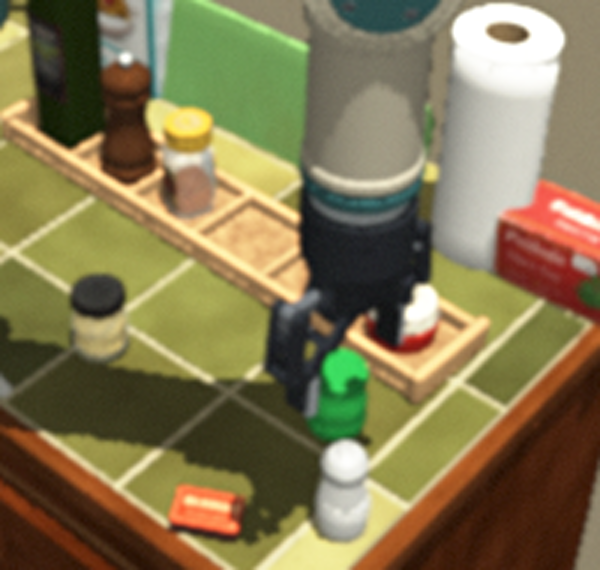

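View pics/a1t.png

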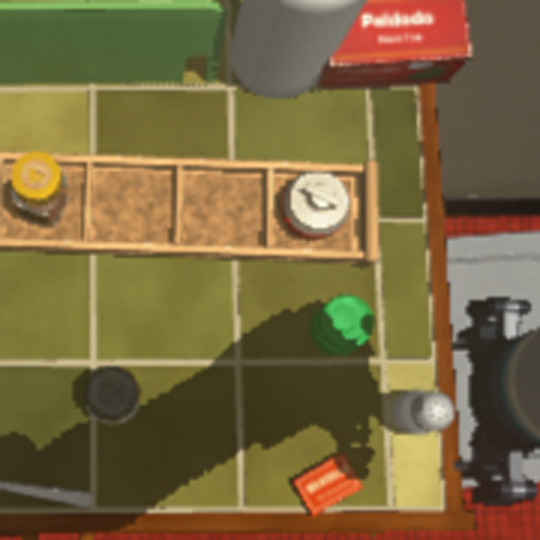

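```bash
python3 -c "
from h import *
np.set_printoptions(precision=1,suppress=True)
for n in('top','scene'):
    d=imaging.get_image(n);P=cloud(d)
    for lo,hi in((150,180),(180,210),(210,240)):
        m=(P[...,2]>lo)&(P[...,2]<hi)&(abs(P[...,0]-427)<90)&(abs(P[...,1]+258)<90);q=P[m]
        if len(q):print(n,lo,len(q),q.min(0)[:2],q.max(0)[:2])
    for lo,hi in((5,72),(60,95)):
        m=(P[...,2]>lo)&(P[...,2]<hi)&(np.hypot(P[...,0]-429,P[...,1]+259)<40);q=P[m];print(n,'salt',len(q),q.min(0),q.max(0))
    for r in models.landmark_of(d,'salt_shaker_center'): print(r['score'],ray(d,*r['point'],45))
"
```

```text
top 150 14 [ 375.6 -251.9] [ 482.9 -241.8]
top 180 42 [ 373.4 -255.9] [ 484.4 -241.4]
top 210 281 [ 354.5 -266.4] [ 501.8 -235.9]
top salt 120 [ 410.  -265.6    7.8] [ 450.4 -236.5   71.9]
top salt 160 [ 413.2 -273.4   60.1] [ 444.6 -241.    91. ]
0.69 [ 432.2 -265.7   45. ]
scene 150 49 [ 373.2 -269.6] [ 477.9 -247.4]
scene 180 205 [ 371. -270.] [ 484.8 -246.4]
scene 210 378 [ 353.2 -275.7] [ 502.6 -241.5]
scene salt 347 [ 408.2 -282.1    5. ] [ 444.6 -244.3   72. ]
scene salt 230 [ 410.5 -278.    60.3] [ 444.3 -245.    91. ]
```

{"api": "drive_tool", "payload": {"deltas": "-0.002 0.001 0.035 0 0.085; -0.003 0.001 0.065 0 0.085; -0.003 0.001 0.095 0 0.085; -0.003 0.001 0.118 0 0.085; -0.003 0.001 0.128 0 0.085; -0.003 0.001 0.128 0 0.085; -0.003 0.001 0.128 0 0.045; -0.003 0.001 0.128 0 0.035; -0.003 0.001 0.128 0 0.035; -0.003 0.001 0.128 0 0.035; -0.003 0.001 0.128 0 0.035"}}

```text
clock: 20.25
eef_pos: [429.4, -262.3, 29.6]
tool_rot: [3.14, 0.001, 1.528]
force: [-0.9, 0.9, 10.9]
width: 38.6
```

{"api": "drive_tool", "payload": {"deltas": "0 0 -0.005 0 0.035; 0 0 -0.015 0 0.035; 0 0 -0.04 0 0.035; 0 0 -0.07 0 0.035; 0 0 -0.1 0 0.035; 0 0 -0.125 0 0.035; 0 0 -0.125 0 0.035; 0 0 -0.125 0 0.035"}}

```text
clock: 21.25
eef_pos: [428.4, -261.5, 152.9]
tool_rot: [-3.141, -0.001, 1.528]
force: [0.4, 0.3, -0.4]
width: 38.4
```

```bash
python3 -c "
from h import *
go((628.7,-4,152,87.5),(628.7,-4,38,87.5))
d=imaging.get_image('scene'); save(d,'a2.png',(200,120,400,310),3)
"
```

```text
at [ 428.4 -261.5  152.9] rot [-1.7996e+02 -4.0000e-02  8.7540e+01] w 38.4 F [ 0.4  0.3 -0.4] t 21.25 q [ 0.24  0.56  0.37  2.01 -0.34  0.63  0.79]
(628.7, -4, 152, 87.5) -> [0.2658 0.1891 0.001 ] turn 0.0
(628.7, -4, 38, 87.5) -> [0.2658 0.1892 0.115 ] turn 0.0
```

View pics/a2.png

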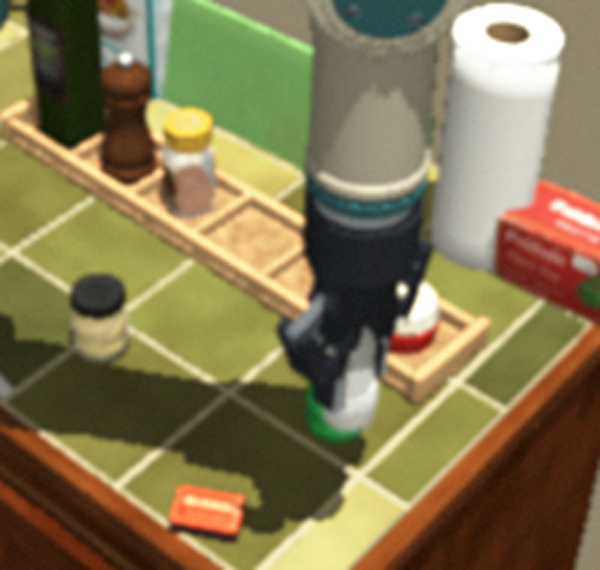

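It's held, though it looks slightly leaned in the image. I'll carry it over the rack and check the tilt there.

{"api": "drive_tool", "payload": {"deltas": "0.025 0.018 0 0 0.035; 0.055 0.039 0 0 0.035; 0.087 0.062 0 0 0.035; 0.119 0.085 0 0 0.035; 0.151 0.108 0 0 0.035; 0.183 0.130 0 0 0.035; 0.213 0.152 0 0 0.035; 0.240 0.171 0 0 0.035; 0.258 0.184 0 0 0.035; 0.265 0.189 0 0 0.035; 0.265 0.189 0 0 0.035; 0.265 0.189 0 0 0.035"}}

```text
clock: 22.8
eef_pos: [628.1, -7.0, 153.0]
tool_rot: [-3.14, 0.001, 1.526]
force: [0.0, 0.3, -1.3]
width: 38.2
```

```bash
python3 -c "
from h import *
np.set_printoptions(precision=1,suppress=True)
go((628.7,-4,38,87.5))
d=imaging.get_image('scene'); save(d,'a3.png',(200,60,360,220),4)
P=cloud(d)
for z in range(100,190,8):
    m=(abs(P[...,2]-z)<4)&(np.hypot(P[...,0]-628,P[...,1]+4)<45);q=P[m]
    if len(q): print(z,len(q),q.min(0)[:2],q.max(0)[:2])
"
```

```text
at [628.1  -7.  153. ] rot [-179.9    0.1   87.4] w 38.2 F [ 0.   0.3 -1.3] t 22.8 q [-0.3  0.7  0.4  1.7 -0.4  0.8  0.2]
(628.7, -4, 38, 87.5) -> [0.  0.  0.1] turn -0.1
124 10 [610.6 -22.2] [623.4  -0.4]
132 29 [606.8 -26.3] [631.8   3.7]
140 37 [606.1 -25.8] [636.9   9. ]
148 30 [606.  -27.3] [632.3   5.9]
156 37 [601. -28.] [649.9   1.7]
164 56 [595.  -25.6] [660.6   2.9]
172 47 [592.7 -25.7] [661.3   2.6]
180 65 [592.8 -25.4] [660.1   0.2]
188 45 [593.9 -22.6] [659.1  -7.8]
```

View pics/a3.png

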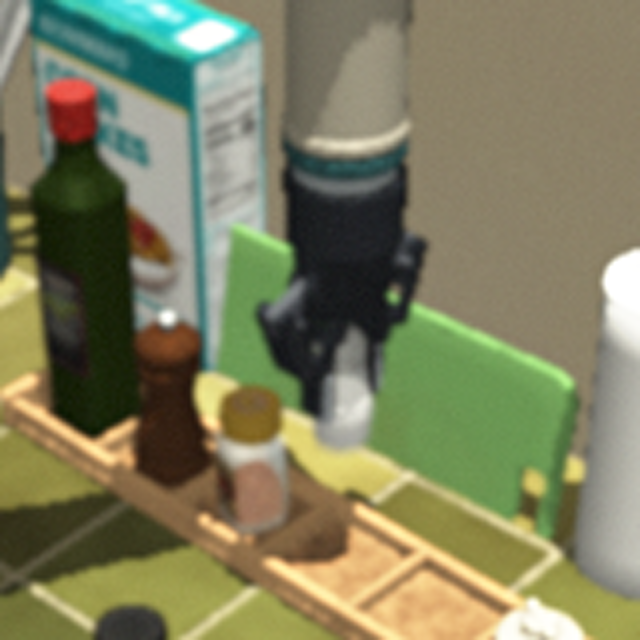

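The shaker is vertical with its underside at about 123 mm, so I'm setting it down.

{"api": "drive_tool", "payload": {"deltas": "0.002 0 0.025 0 0.035; 0.002 0 0.05 0 0.035; 0.002 0 0.075 0 0.035; 0.002 0 0.095 0 0.035; 0.002 0 0.107 0 0.035; 0.002 0 0.112 0 0.035; 0.002 0 0.114 0 0.035; 0.002 0 0.114 0 0.035"}}

```text
clock: 23.85
eef_pos: [629.7, -3.5, 40.0]
tool_rot: [3.14, -0.0, 1.528]
force: [-0.5, -0.5, -1.2]
width: 38.5
```

{"api": "drive_tool", "payload": {"deltas": "0 0 0.001 0 0.035; 0 0 0.001 0 0.035; 0 0 0.001 0 0.045; 0 0 0.001 0 0.05; 0 0 0.001 0 0.06; 0 0 0.001 0 0.06; 0 0 0.001 0 0.06"}}

```text
clock: 24.72
eef_pos: [629.1, -3.4, 38.2]
tool_rot: [-3.141, -0.0, 1.528]
force: [-0.3, -0.4, -0.1]
width: 60.1
```

{"api": "drive_tool", "payload": {"deltas": "0 0 -0.015 0 0.06; 0 0 -0.045 0 0.06; 0 0 -0.08 0 0.06; 0 0 -0.115 0 0.06; 0 0 -0.14 0 0.06; 0 0 -0.14 0 0.06"}}

```text
clock: 25.48
eef_pos: [630.8, -3.7, 181.4]
tool_rot: [3.136, -0.0, 1.528]
force: [0.3, -0.0, -0.1]
width: 59.9
```

```bash
python3 -c "
from h import *
go((447,17.5,150,87.5),(447,17.5,20,87.5))
d=imaging.get_image('scene'); save(d,'a4.png',(200,60,360,220),4)
"
```

```text
at [630.8  -3.7 181.4] rot [ 1.7968e+02 -2.0000e-02  8.7520e+01] w 59.9 F [ 0.3 -0.  -0.1] t 25.475 q [-0.3   0.69  0.44  1.64 -0.36  0.89  0.24]
(447, 17.5, 150, 87.5) -> [ 0.0132 -0.1847  0.0304] turn 0.0
(447, 17.5, 20, 87.5) -> [ 0.0132 -0.1854  0.1604] turn 0.0
```

View pics/a4.png

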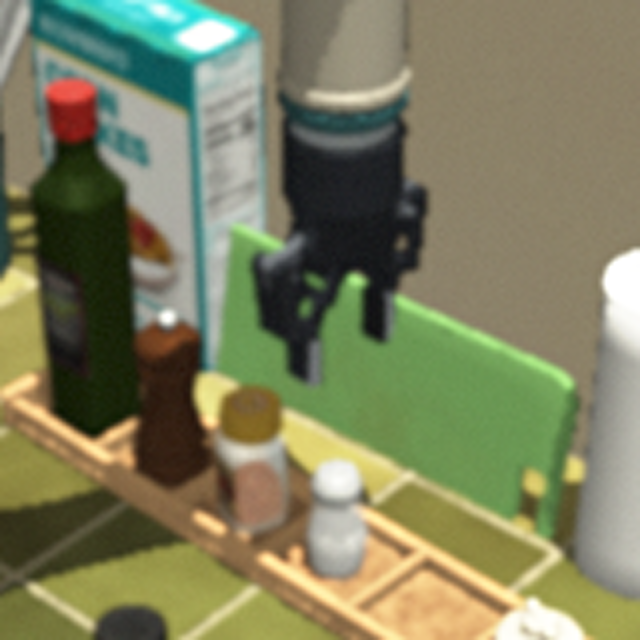

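All is well with the salt. The small black-lidded jar is next.

{"api": "drive_tool", "payload": {"deltas": "0.002 -0.025 0 0 0.085; 0.004 -0.055 0 0 0.085; 0.006 -0.09 0 0 0.085; 0.009 -0.125 0.01 0 0.085; 0.011 -0.155 0.03 0 0.085; 0.013 -0.178 0.05 0 0.085; 0.013 -0.184 0.065 0 0.085; 0.013 -0.184 0.065 0 0.085; 0.013 -0.184 0.065 0 0.085"}}

```text
clock: 26.65
eef_pos: [446.4, 17.4, 113.4]
tool_rot: [3.141, 0.0, 1.528]
force: [1.3, 0.4, 0.6]
width: 85.1
```

```bash
python3 -c "
from h import *
go((447,17.5,24,87.5))
np.set_printoptions(precision=1,suppress=True)
for n in('scene','top'):
    d=imaging.get_image(n); save(d,'j1%s.png'%n,(160,90,320,250),4); P=cloud(d)
    m=(P[...,2]>55)&(P[...,2]<73)&(np.hypot(P[...,0]-447,P[...,1]-17)<40);q=P[m]
    if len(q): print(n,len(q),q.min(0),q.max(0),(q.min(0)+q.max(0))/2)
"
```

```text
at [446.4  17.4 113.4] rot [1.7998e+02 1.0000e-02 8.7520e+01] w 85.1 F [1.3 0.4 0.6] t 26.65 q [-0.34  0.58  0.35  2.18 -0.45  0.45  0.32]
(447, 17.5, 24, 87.5) -> [0.0002 0.0006 0.0894] turn 0.0
scene 236 [422.7  -9.1  55.4] [471.   41.6  71.6] [446.8  16.3  63.5]
```

View pics/j1scene.png

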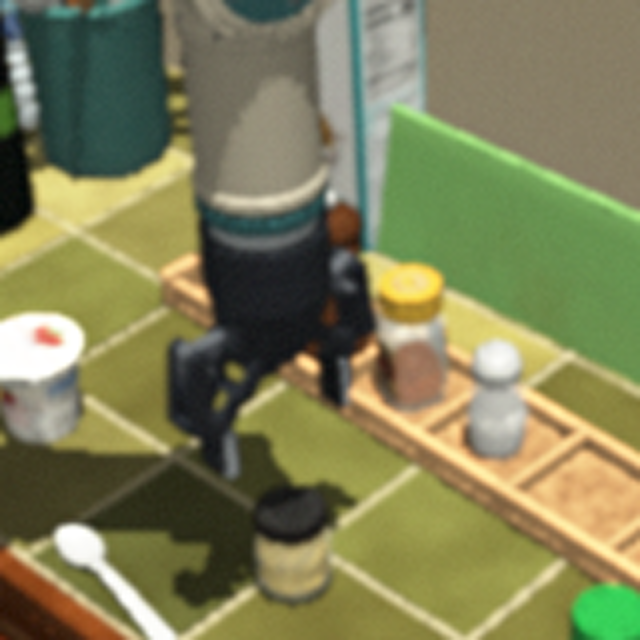

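{"api": "drive_tool", "payload": {"deltas": "-0.001 0 0.025 0 0.085; -0.001 0 0.05 0 0.085; -0.001 0 0.072 0 0.085; -0.001 0 0.085 0 0.085; -0.001 0 0.089 0 0.085; -0.001 0 0.089 0 0.085; -0.001 0 0.089 0 0.05; -0.001 0 0.089 0 0.04; -0.001 0 0.089 0 0.04; -0.001 0 0.089 0 0.04; -0.001 0 0.089 0 0.04"}}

```text
clock: 28.12
eef_pos: [446.8, 16.5, 25.1]
tool_rot: [3.139, -0.0, 1.527]
force: [-0.0, -0.0, 6.7]
width: 47.0
```

{"api": "drive_tool", "payload": {"deltas": "0 0 -0.005 0 0.04; 0 0 -0.015 0 0.04; 0 0 -0.04 0 0.04; 0 0 -0.07 0 0.04; 0 0 -0.1 0 0.04; 0 0 -0.125 0 0.04; 0 0 -0.13 0 0.04; 0 0 -0.13 0 0.04"}}

```text
clock: 29.12
eef_pos: [445.4, 16.9, 154.2]
tool_rot: [-3.141, -0.0, 1.528]
force: [-0.2, 0.4, -1.6]
width: 46.7
```

```bash
python3 -c "
from h import *
go((540,-90,155,87.5),(626,-90,155,87.5))
d=imaging.get_image('scene'); save(d,'j2.png',(160,90,320,250),4)
"
```

```text
at [445.4  16.9 154.2] rot [-1.7999e+02 -2.0000e-02  8.7550e+01] w 46.7 F [-0.2  0.4 -1.6] t 29.125 q [-0.5   0.53  0.57  2.16 -0.52  0.59  0.41]
(540, -90, 155, 87.5) -> [-0.1027  0.099  -0.0008] turn 0.1
(626, -90, 155, 87.5) -> [-0.0991  0.185  -0.0009] turn 0.1
```

View pics/j2.png

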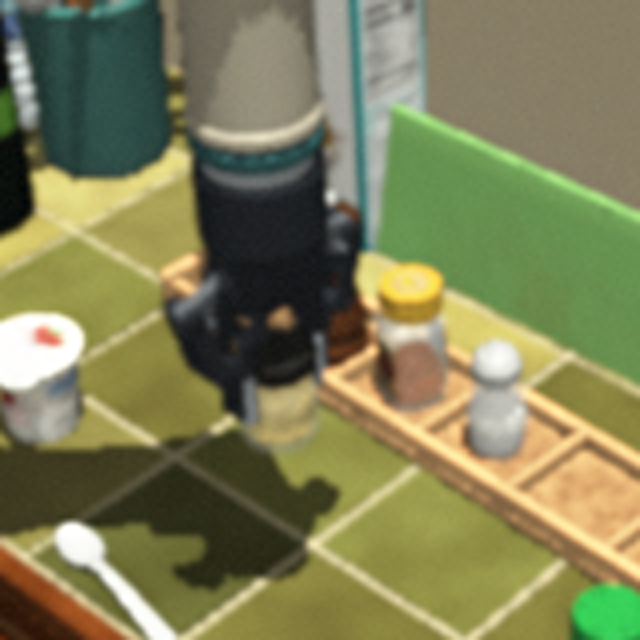

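{"api": "drive_tool", "payload": {"deltas": "-0.025 0.01 0 0 0.04; -0.053 0.025 0 0 0.04; -0.080 0.045 0 0 0.04; -0.098 0.070 0 0 0.04; -0.1 0.1 0 0 0.04; -0.1 0.13 0 0 0.04; -0.1 0.157 0 0 0.04; -0.1 0.177 0 0 0.04; -0.1 0.184 0 0 0.04; -0.1 0.184 0 0 0.04; -0.1 0.184 0 0 0.04"}}

```text
clock: 30.55
eef_pos: [624.0, -91.4, 153.8]
tool_rot: [-3.14, -0.0, 1.527]
force: [-0.3, 0.2, -2.2]
width: 46.7
```

```bash
python3 -c "
from h import *
go((625.5,-90,35,87.5))
d=imaging.get_image('scene'); save(d,'j3.png',(230,80,390,240),4)
"
```

```text
at [624.  -91.4 153.8] rot [-1.7989e+02 -2.0000e-02  8.7490e+01] w 46.7 F [-0.3  0.2 -2.2] t 30.55 q [-0.22  0.76  0.56  1.66 -0.5   0.88  0.49]
(625.5, -90, 35, 87.5) -> [0.0014 0.0016 0.1188] turn -0.0
```

View pics/j3.png

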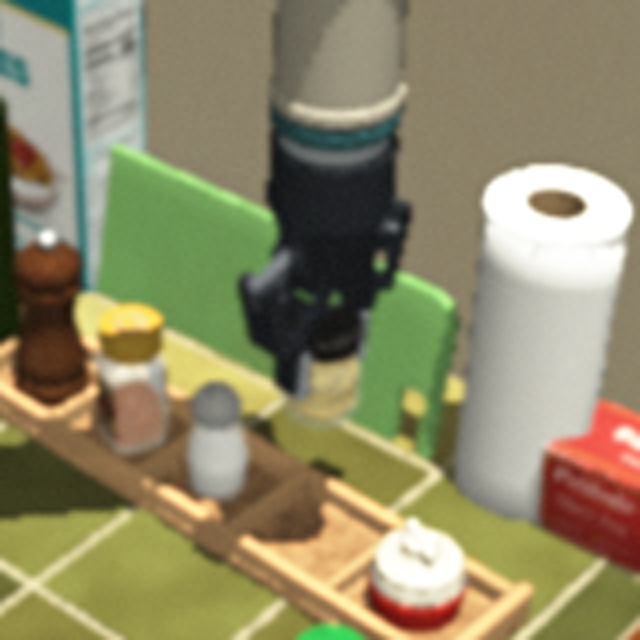

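{"api": "drive_tool", "payload": {"deltas": "0.001 0 0.025 0 0.04; 0.001 0 0.05 0 0.04; 0.001 0 0.075 0 0.04; 0.001 0 0.096 0 0.04; 0.001 0 0.110 0 0.04; 0.001 0 0.116 0 0.04; 0.001 0 0.118 0 0.04; 0.001 0 0.118 0 0.04"}}

```text
clock: 31.6
eef_pos: [625.8, -90.4, 36.8]
tool_rot: [3.141, 0.0, 1.528]
force: [0.1, 0.8, -2.6]
width: 46.8
```

```bash
python3 -c "
from h import *
go((625.5,-90,35,87.5))
d=imaging.get_image('scene'); save(d,'j4.png',(230,80,390,240),4)
"
```

```text
at [625.8 -90.4  36.8] rot [1.7995e+02 1.0000e-02 8.7530e+01] w 46.8 F [ 0.1  0.8 -2.6] t 31.6 q [-0.17  0.9   0.46  1.71 -0.6   0.66  0.57]
(625.5, -90, 35, 87.5) -> [ 0.0004 -0.0003  0.0018] turn 0.0
```

View pics/j4.png

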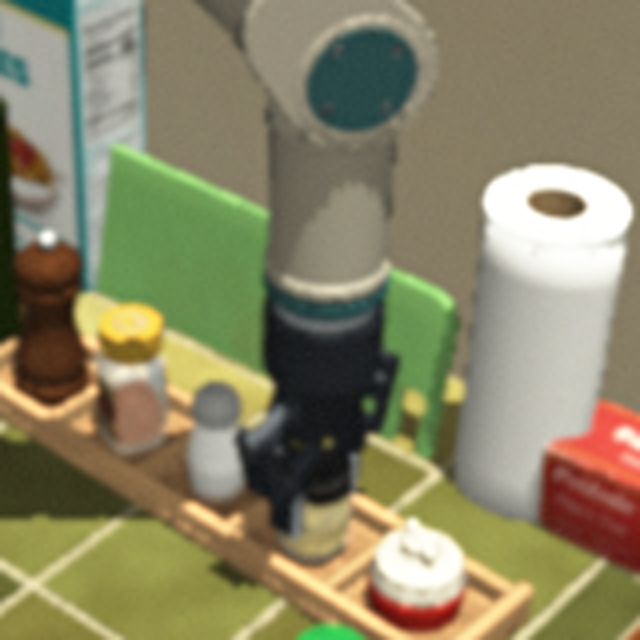

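{"api": "drive_tool", "payload": {"deltas": "0 0 0.001 0 0.04; 0 0 0.002 0 0.04; 0 0 0.002 0 0.048; 0 0 0.002 0 0.055; 0 0 0.002 0 0.063; 0 0 0.002 0 0.063; 0 0 0 0 0.063"}}

```text
clock: 32.52
eef_pos: [625.2, -90.3, 36.2]
tool_rot: [-3.141, -0.0, 1.528]
force: [-0.5, 0.2, -0.0]
width: 63.1
```

{"api": "drive_tool", "payload": {"deltas": "0 0 -0.015 0 0.063; 0 0 -0.045 0 0.063; 0 0 -0.08 0 0.063; 0 0 -0.115 0 0.063; 0 -0.03 -0.15 0 0.063; 0 -0.07 -0.16 0 0.063; 0 -0.11 -0.17 0 0.063; 0 -0.15 -0.18 0 0.063; 0 -0.18 -0.18 0 0.063; 0 -0.18 -0.18 0 0.063; 0 -0.18 -0.18 0 0.063"}}

```text
clock: 33.9
eef_pos: [446.8, -82.6, 217.1]
tool_rot: [3.139, -0.0, 1.528]
force: [0.6, -0.7, -0.6]
width: 62.9
```

```bash
python3 -c "
from h import *
np.set_printoptions(precision=1,suppress=True)
go((625.5,-90,35,87.5))
O={'bottle':(640,253),'mill':(636,165),'spice':(632,81),'salt':(629,-4),'jar':(625.5,-90),'timer':(623,-175),'pot':(444,273)}
for n in('scene','top'):
    d=imaging.get_image(n); save(d,'e_%s.png'%n); P=cloud(d)
    for k,(x,y) in O.items():
        m=(P[...,2]>36)&(np.hypot(P[...,0]-x,P[...,1]-y)<(38 if k!='pot' else 45));q=P[m]; zt=np.percentile(q[:,2],98);t=q[q[:,2]>zt-12]
        print(n,k,len(q),'ztop %.1f'%zt,(t.max(0)+t.min(0))[:2]/2)
"
```

```text
at [446.8 -82.6 217.1] rot [179.9  -0.   87.5] w 62.9 F [ 0.6 -0.7 -0.6] t 33.9 q [-0.3  0.4  0.7  2.1 -0.4  0.8  0.5]
(625.5, -90, 35, 87.5) -> [0.  0.2 0.2] turn 0.0
scene bottle 1582 ztop 292.0 [639.5 248.4]
scene mill 123 ztop 135.6 [624.7 167.3]
scene spice 283 ztop 112.3 [623.5  71.4]
scene salt 303 ztop 99.9 [624.2  -3.8]
scene jar 372 ztop 79.5 [623.4 -90.9]
scene timer 386 ztop 71.7 [ 624.  -176.4]
scene pot 457 ztop 73.8 [441.6 272.2]
top bottle 1365 ztop 292.9 [639.6 250.7]
top mill 466 ztop 144.1 [638.8 168.3]
top spice 350 ztop 113.8 [632.8  82.1]
top salt 213 ztop 100.7 [626.6   0.6]
top jar 305 ztop 79.1 [624.8 -87.5]
top timer 4 ztop 42.5 [ 643.1 -150.1]
top pot 608 ztop 74.0 [443.5 273.2]
```

View pics/e_scene.png

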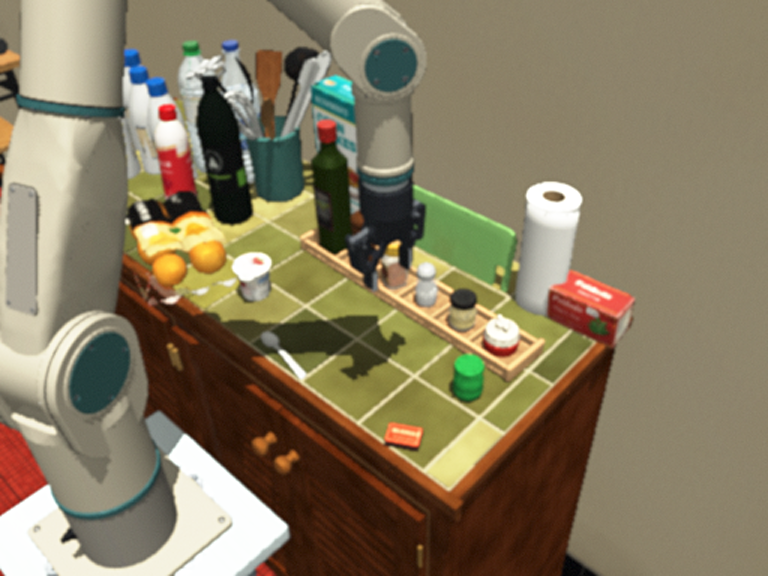

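View pics/e_top.png

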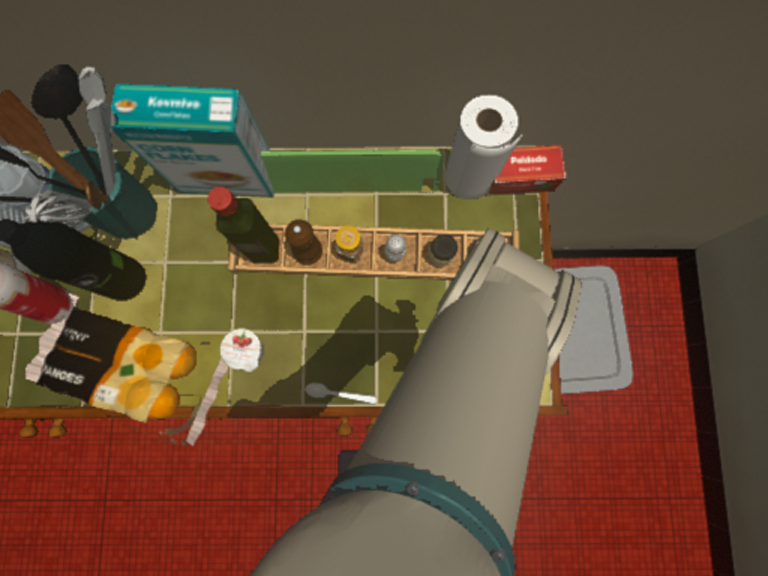

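The row reads bottle, mill, spice jar, salt, small jar, timer. The tops match each height plus the 10 mm floor, and the gripper is clear. I'm handing it in.

```bash
python3 -c "
from h import *
print(ctrl.finish_job())"
```

```text
the job is handed in; nothing more can be done
None
```

The job is handed in at about 34 s on the robot's clock. The pepper mill, spice jar, salt shaker and small black-lidded jar stand upright in the four empty compartments, in that order from the bottle to the timer.

**Last checks:**
- **Heights:** the top-camera tops were 144, 114, 101 and 79 mm, falling from mill to small jar. Each fits its own height plus the 10 mm cork floor to within a few millimetres.
- **Left alone:** the bottle and yoghurt pot measured where they were at the start. So did the timer, but only in the scene camera, because the arm hid it in the top view. The green look-alike was never touched.
- **Gripper:** open, about 180 mm in front of the rack and touching nothing. The highest wrist force I saw was 11 N.

**Disagreements:**
- The two cameras differed by up to about 5 mm on y. A check against the gripper's known position supported the scene camera for the salt shaker, so I used that.
- In the last scene picture the gripper partly hid the mill and spice jar, so their readings there are unreliable; the top view is the basis for those two.
- The finger opening read 46–47 mm on the mill and small jar, which are 50 mm wide, and 38 mm on the 44 mm salt shaker. I opened and regripped the mill 7 mm lower without any change, and every grip held.

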